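# Set and close the quick-release clamp of a pressing pot

## Robot

A 6-joint arm with a two-finger parallel gripper is mounted at the origin on the work surface. World frame = base frame: x ahead of the robot, y to its left, z up, the work surface at z = 0. Lengths are in m, angles in rad, forces in N, time in s.
With the tool pointing down it reaches from about 0.4 to 0.925 m from the base axis. Payload 12.5 kg.
Tool frame: the origin (TCP) lies at the very end of the fingers, on their centre line; the grasp point (between the pads) lies 19 mm behind it (arm.grasp_offset is the distance from the TCP to the grasp point, in m); z points along the fingers, y is the line along which they close (so a half turn about z gives the same grasp; the last joint's range is limited). The gripper opens to 95 mm and grips with 3 to 60 N. Pads are 20 mm wide; open, the fingers measure 119 mm over their backs; the gripper's body (75 mm by 180 mm) begins 59 mm behind the grasp point.
Start: joints at [0.998, 0.491, 1.559, -0, 1.092, -0.106], TCP at [0.281, 0.558, 0.215] pointing down, gripper open.
Joint ranges: [-3.1, 3.1], [-0.84, 2.19], [0.05, 2.79], [-1.13, 4.28], [0.06, 2.93], [-2.69, 2.69]. Speed limits (rad/s): [2.22, 2.22, 2.79, 3.14, 3.14, 3.14].

## Interface

Orientations are given as a rotation vector (axis times angle).
In Python, from bench import status, get_image, finish_job, silhouettes, arm gives the robot as it stands.
- The arm moves only by the tool send_rows, never from a script. Its argument "series" is a list of rows, each an object with "delta_pos": the shift along the tool's x, y, z in m, a list of three; "turn": the turn, a rotation vector about the tool's x, y, z in rad, a list of three; "fingers": the opening, from 0 (shut) to 1 (fully open). In form: [{"delta_pos": [dx, dy, dz], "turn": [ax, ay, az], "fingers": fingers}, ...]. A call has 1 to 5 rows; each row shifts and turns the commanded pose from where the row before left it, along the tool's axes as they then stand; what a row does not reach is not made up. A row lasts 1/8 s, in which the tool goes at most 62.5 mm and 10.7 degrees, less where a joint would pass 70% of its speed; a pose out of reach is approached as far as the arm can. A call is refused whole if a number of a shift passes 0.0625 or a number of a turn 0.188, either way. A call with a gripper value outside its range is refused whole. The fingers move at their own pace and stop on an object; "grip_force" is the grip in N (left out, the last holds). Time passes only in rows, so rows that do not move let the fingers close. It gives the time, the measured TCP pose, the force, the opening and the grip force at its end, in the units of the state.
- status.observe(): the state, without advancing time (a new reading comes with each control period).
- get_image(name): name is "scene" or "top" or "wrist"; returns a dict with "image" (400x640x3 uint8, blue, green, red), "fx", "fy", "cx", "cy" (pixels), "origin" and "attitude" of the camera in the world; the wrist camera has in their place "hand_eye" (4x4, takes a point from camera to tool coordinates, whose origin is the TCP and whose axes are the flange's). Camera axes: x right, y up, looking along -z (the intrinsics and any distortion apply to the point x, -y, -z); pixel columns grow to the right and rows downward; lengths in m; the calibration is good to about 2 mm. A picture is of the moment at which its call begins: read the wrist's pose just before it. There is no depth.
- finish_job(): hands the job in; it is judged then, once.
Trained networks look in a picture, given as the dict that the camera call returned (one of the last four; its "shot" number tells which), for a name from the list of things; names that differ only in an ending like _2 or _b are one class to them, and where a whole thing is asked for, a point or a joint stands for the part that bears it (a point fixed in the world has none). Each returns a list of dicts, best first, with "confidence" (0 to 1); they miss things now and then, are a little off and sometimes report something else, mostly with a low value. They report only what shows in the picture. A call takes as long as a camera call.
- silhouettes(query, picture): "region" (400x640 bool, what is visible of it) and "box" ([left, top, right, bottom] in pixels, round what is visible of it).
The state is a dict: "time_s": time; "joint_positions": joint angles; "qvel": joint speeds; "tau": joint torques, N m; "position": TCP position; "tcp_rot": TCP orientation; "wrist_force": force on the tool from outside, world axes, zero at the start; "ft_torque": the same for the moment, N m; "gripper_width": opening from 0.0 (shut) to 1.0 (fully open); "grip_force": force on a finger pad.
Only numpy, scipy, OpenCV 4.12 (cv2) and the standard library are available. Lean on these libraries where they do the work, as an engineer would, in place of code of your own. Each camera call takes 0.05 s, during which the arm holds its last target. There are 200 camera calls.

## Task

The bridge clamp over the steel pressing pot is slack. Tighten its brass wing nut until the red cam lever, pushed from upright, meets firm resistance about half-way through its swing (within a tenth of the swing either way), then push the lever fully shut so that it stays shut. Tension the clamp with the nut while the lever is open, do not force the lever or over-tighten, and leave the things around it where they are.

Things in the scene. Friction and masses are not known exactly. Their poses are not given: they have to be found in the camera images.
- bed: fixed pressing bed: dark wooden block 180 x 270 x 30 mm; origin: centre of its underside; y along it towards the nut, z up. On it a steel pot (112 mm wide, rim at z = 90 mm) in the middle, a yellow bridge bar along y over it, the brass wing nut at y = +100 mm, the red cam lever at y = -100 mm between two yellow cheeks (outer width 50 mm, up to z = 147 mm).
- foot: pressing foot inside the pot, out of sight below the pot's cover, carried by the yellow bridge bar (28 x 255 x 12 mm, its top 120 mm above the bed's underside when slack); origin at the bed's origin, sinking with the foot. It presses on a plate in the pot whose height differs every time and cannot be seen: so does the right nut setting. Well set it grips with 66 to 86 N; over 100 N damages it.
- nut (a joint): wing nut angle (rad), grows clockwise seen from above = tightening; starts at 0 to 0.5. Its fast thread lowers the foot by 2.5 mm per rad; the nut sinks with the bridge (up to 13 mm) as the lever closes. It turns stiffly (0.3 N m) and stays where left. The right setting lies somewhere between 1.3 and 4.7 rad; near it, one rad more makes the lever's resistance begin about 0.3 rad earlier.
- nut_grip (a point): grip point of the brass wing nut, 149 mm above the bed's underside, on its vertical axis: an upright flat wing 50 mm long (along this frame's x), 14 mm thick (along y: close the fingers along y), from 21 mm below to 15 mm above this point, on a 44 mm wide disc whose top is 21 mm below this point.
- lever (a joint): red cam lever angle a (rad): 0 open, upright; 0.8 half-way; 1.6 fully shut, level, pointing away from the nut (bed's -y). Its roller lowers the bridge by 16 cos(a - 1.38) - 3.0 mm. A light spring opens the lever again when let go before its dead point at 1.38; past it a properly tensioned lever stays shut.
- lever_grip (a point): centre of the lever's red grip, 100 mm from the pivot; the grip is 20 mm wide (along the pivot axis), 14 mm thick and 50 mm long (75 to 125 mm from the pivot); this frame's z points along the lever outward, its x along the pivot axis, its +y side is the one to push on to close it.
- lever_pivot (a point): pivot of the cam lever, 135 mm above the bed's underside; axes as the bed's; the lever turns about x in the y-z plane. Pushed at its grip the lever takes about 1 N while free; where the foot meets the plate this rises within 0.1 rad to 2.5 N or more, 4 to 6 N at most if well set (more if the nut is too tight), and falls to nothing at the dead point.
- beaker: bystander: clear plastic beaker, 72 mm wide, 100 mm tall; origin: centre of its underside
- white_cup: bystander: white plastic cup, 76 mm wide, 90 mm tall; origin: centre of its underside
- sleeve: bystander: steel ring 60 mm wide, 35 mm tall; origin: centre of its underside
- spanner: bystander: steel spanner lying flat; origin under its middle
- brush: bystander: brush lying flat; origin under its middle
- chock: bystander: wooden block 90 x 45 x 35 mm; origin: centre of its underside
- spare_nut: bystander: a spare brass wing nut standing loose on the table, 44 mm wide, 37 mm tall; not the one to turn; origin: centre of its underside

How it is judged:
On the way:
1. the lever, pushed from open, meets firm resistance around half-way through its swing (clamp loaded while the lever is between 0.55 and 1.05 rad) (contact force between foot and anything else above 25 N and value of joint lever between 0.55 and 1.05 rad), for 0.02 s.
At the end, for the whole second after the job is handed in: the lever rests fully shut (over 1.5 rad) and the clamp holds with 65.5 to 86 N, which is what results when the resistance began between about 40 and 60 percent of the swing (value of joint lever above 1.5 rad and contact force between foot and anything else between 65.5 and 86 N and velocity of joint lever between -0.05 and 0.05 rad/s); the robot touches nothing.
It fails at once if the clamp is squeezed with more than 100 N (over-tightened) (contact force between foot and anything else above 100 N).
It fails at once if the lever is pushed with more than 40 N (contact force between lever and the fingers above 40 N).
It fails at once if a bystander is moved by more than 30 mm (distance of any of beaker, white_cup, sleeve, spanner, brush, chock, spare_nut from where it was at the start of the episode above 0.03 m).
It also fails if it takes over 72 s, if anything falls off the work surface, if the arm or the gripper's body presses on something with over 40 N, if the wrist force passes 120 N, or if a joint passes its speed limit or range.

## Working session

There is one attempt and no reset: what is moved stays moved. The work goes in short steps, Python scripts to look and compute and a tool call to move; the robot and the scene stay as the last step left them, time stands still between calls to the robot, and variables do not carry over. Pictures are saved under pics/ and viewed, at most 10 in all, crops included, and the job is handed in when it is done.

Besides the shell and the picture viewer there is one more tool, called after "Call:" in YAML: its name, and indented under it one key for each argument. send_rows: Moves the arm, as the interface text tells. Its arguments: {"type":"object","properties":{"series":{"type":"array","items":{"type":"object","properties":{"delta_pos":{"type":"array","items":{"type":"number"}},"turn":{"type":"array","items":{"type":"number"}},"fingers":{"type":"number"}}}},"grip_force":{"type":"number"}},"required":["series"]}

```bash
mkdir -p pics; ls; python3 - <<'E'
from bench import status,get_image,silhouettes
import cv2,numpy as np
print(status.observe())
for n in("scene","top"):
    p=get_image(n);cv2.imwrite(f"pics/{n}0.png",p["image"])
    print(n,p["fx"],p["fy"],p["cx"],p["cy"],p["origin"],p["attitude"],[k for k in p])
    for q in("bed","nut","lever","foot","spare_nut","beaker","white_cup","sleeve"):
        for r in silhouettes(q,p)[:2]:
            v,u=np.nonzero(r["region"]);print(q,round(r["confidence"],2),r["box"],u.mean().round(1),v.mean().round(1))
E
```

```text
pics
{'time_s': 0.0, 'joint_positions': array([ 9.98372083e-01,  4.91552409e-01,  1.55948643e+00,  1.68688103e-05,
        1.09171880e+00, -1.05599986e-01]), 'qvel': array([ 0.00014667, -0.00015521, -0.00020935,  0.00122468,  0.00041306,
        0.00081588]), 'tau': array([-3.87104534e-03, -6.12637424e+01, -2.58173704e+01,  6.91517699e-02,
        4.82294220e-02, -1.45891827e-04]), 'position': array([0.28111338, 0.55791248, 0.21405346]), 'tcp_rot': array([-7.26564471e-01, -3.05600765e+00,  1.71776071e-03]), 'wrist_force': array([ 0.58353742, -0.3327442 , -0.0797159 ]), 'ft_torque': array([-0.0361932 , -0.04528418, -0.05845495]), 'grip_force': 0.0, 'gripper_width': 1.0022323236207262}
scene 366.32911923118724 366.32911923118724 323.6494190374382 193.40660042347136 [0.95413925 0.61491767 0.77573872] [0.33554934 1.1396847  2.37967674] ['image', 'fx', 'fy', 'cx', 'cy', 'origin', 'attitude', 'shot']
bed 0.78 [256.1, 154.9, 365.3, 285.9] 309.8 230.2
nut 0.65 [330.4, 211.3, 349.5, 230.7] 338.0 220.5
lever 0.5 [275.2, 148.5, 290.5, 188.4] 283.6 171.0
spare_nut 0.62 [255.8, 148.7, 368.1, 282.
[... 172 characters left out ...]
09.5 229.3
sleeve 0.65 [251.9, 246.1, 278.0, 271.4] 264.2 258.3
top 388.2334761633317 388.2334761633317 319.9178615629272 196.15088595032745 [ 0.32846397 -0.05601007  1.12205396] [ 0.19566864 -0.17236496 -1.47029605] ['image', 'fx', 'fy', 'cx', 'cy', 'origin', 'attitude', 'shot']
bed 0.7 [280.1, 163.4, 379.2, 241.4] 328.1 199.7
nut 0.66 [283.2, 185.9, 299.3, 207.2] 290.6 196.8
lever 0.7 [361.6, 162.6, 376.8, 187.7] 368.3 178.8
spare_nut 0.68 [247.3, 200.5, 268.1, 215.6] 257.9 207.0
beaker 0.96 [271.0, 135.7, 295.1, 164.8] 280.7 151.7
white_cup 0.66 [360.9, 118.4, 384.4, 152.4] 371.3 133.2
sleeve 0.62 [314.7, 142.2, 338.8, 162.8] 327.5 151.0
sleeve 0.6 [359.6, 118.7, 385.7, 153.6] 371.1 133.5
```

```bash
cat > h.py <<'E'
import numpy as np
from scipy.spatial.transform import Rotation as R
def ray(p,u,v,z):
    A=R.from_rotvec(p["attitude"]).as_matrix();o=np.array(p["origin"])
    d=A@np.array([(u-p["cx"])/p["fx"],-(v-p["cy"])/p["fy"],-1]);return o+d*(z-o[2])/d[2]
def rayw(p,pos,rot,u,v,z):
    T=np.array(p["hand_eye"]);M=R.from_rotvec(rot).as_matrix()
    d=M@T[:3,:3]@np.array([(u-p["cx"])/p["fx"],-(v-p["cy"])/p["fy"],-1]);o=M@T[:3,3]+pos
    return o+d*(z-o[2])/d[2]
def projw(p,pos,rot,X):
    T=np.array(p["hand_eye"]);M=R.from_rotvec(rot).as_matrix()
    c=T[:3,:3].T@(M.T@(np.array(X)-pos)-T[:3,3]);return p["cx"]-p["fx"]*c[0]/c[2],p["cy"]+p["fy"]*c[1]/c[2]
E
python3 - <<'E'
from bench import get_image
import cv2,numpy as np
from h import *
a=get_image("scene");b=get_image("top")
print("nut",ray(a,338,220.5,.147),ray(b,290.6,196.8,.145))
print("spare",ray(a,360,278,.02),ray(b,258,207,.02))
print("lev",ray(a,283.6,171,.235),ray(b,368.3,178.8,.21))
print("bed top",ray(b,328,200,.06))
print("beaker",ray(b,281,151.7,.05),"cup",ray(b,371,133,.045),"sleeve",ray(b,327,151,.017))
A=cv2.resize(a["image"][110:310,190:400],None,fx=2.8,fy=2.8,interpolation=2);cv2.imwrite("pics/a.png",A)
B=cv2.resize(b["image"][90:290,210:430],None,fx=3,fy=3,interpolation=2);cv2.imwrite("pics/b.png",B)
E
```

```text
nut [0.56459355 0.05677025 0.147     ] [0.55508908 0.04534555 0.145     ]
spare [0.55475765 0.15481721 0.02      ] [0.54506505 0.14919467 0.02      ]
lev [ 0.63857267 -0.09127676  0.235     ] [ 0.60249536 -0.14540357  0.21      ]
bed top [ 0.57532239 -0.05145894  0.06      ]
beaker [0.70933078 0.09821341 0.05      ] cup [ 0.79407021 -0.16048522  0.045     ] sleeve [ 0.73601396 -0.03486994  0.017     ]
```

View pics/a.png

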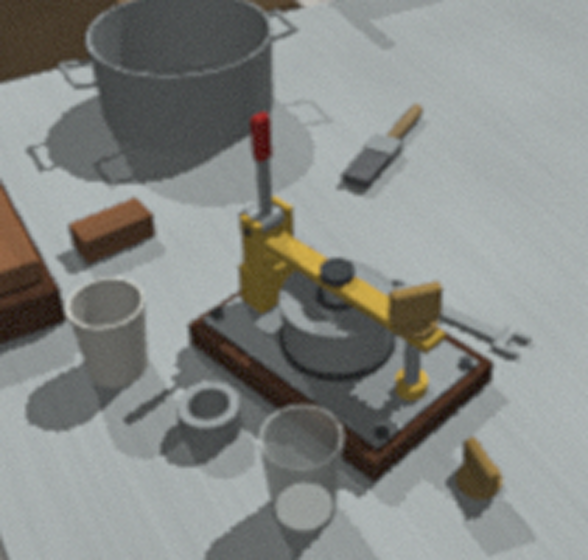

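View pics/b.png

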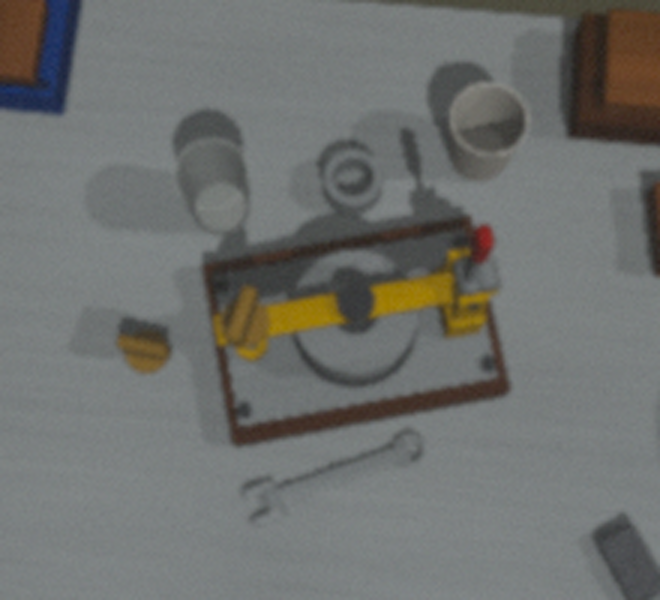

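The scene view shows the nut at about (338,220) px and the red lever upright at about (283,171). In the top view the nut is at about (291,196), the spare nut stands to its left at (258,207), and the beaker, sleeve and cup lie beyond the bed. Next is a rough bed pose from the corners.

```bash
python3 - <<'E'
from bench import get_image
import numpy as np
from h import *
b=get_image("top");w=get_image("wrist");print(np.round(w["hand_eye"],3),w["fx"],w["cx"],w["cy"])
C=[ray(b,210+u/3,90+v/3,.03) for u,v in((205,265),(468,218),(508,388),(235,440))]
print(np.round(C,3),np.mean(C,0))
y=(C[0]-C[1]+C[3]-C[2]);x=(C[2]-C[1]+C[3]-C[0])
print("yaw y axis deg",np.degrees(np.arctan2(y[1],y[0])),"x",np.degrees(np.arctan2(x[1],x[0])))
yh=y/np.linalg.norm(y);c=np.mean(C,0);print("nut",c+yh*.1,"piv",c-yh*.1)
# wing direction ends in crop
p,q=ray(b,210+238/3,90+343/3,.15),ray(b,210+250/3,90+290/3,.15);print("wing",p,q,np.degrees(np.arctan2(*(q-p)[1::-1])))
E
```

```text
[[ 0.     0.97   0.244  0.069]
 [ 1.    -0.     0.001  0.   ]
 [ 0.001  0.244 -0.97  -0.171]
 [ 0.     0.     0.     1.   ]] 355.73986766780854 318.263128517918 197.1745654933054
[[ 0.634  0.099  0.03 ]
 [ 0.705 -0.153  0.03 ]
 [ 0.539 -0.202  0.03 ]
 [ 0.466  0.051  0.03 ]] [ 0.58617882 -0.05128643  0.03      ]
yaw y axis deg 106.02573370910032 x -163.72730067442617
nut [0.55857192 0.04482735 0.03      ] piv [ 0.61378573 -0.14740021  0.03      ]
wing [0.5338823  0.04585592 0.15      ] [0.58143994 0.04076915 0.15      ] -6.105157169978366
```

Call:
send_rows:
  series:
    - {"delta_pos": [-0.048, -0.033, -0.005], "turn": [0, 0, 0], "fingers": 1}
    - {"delta_pos": [-0.048, -0.033, -0.005], "turn": [0, 0, 0], "fingers": 1}
    - {"delta_pos": [-0.048, -0.033, -0.005], "turn": [0, 0, 0], "fingers": 0.6}
    - {"delta_pos": [-0.048, -0.033, -0.005], "turn": [0, 0, 0], "fingers": 0.6}
    - {"delta_pos": [-0.048, -0.033, -0.005], "turn": [0, 0, 0], "fingers": 0.6}

```text
time_s: 1.72
position: [0.422, 0.3012, 0.24]
tcp_rot: [0.726, 3.056, 0.001]
wrist_force: [1.4, 0.0, 0.1]
gripper_width: 0.741
grip_force: 0.0
```

Call:
send_rows:
  series:
    - {"delta_pos": [-0.048, -0.034, -0.005], "turn": [0, 0, 0], "fingers": 0.6}
    - {"delta_pos": [-0.048, -0.034, -0.005], "turn": [0, 0, 0], "fingers": 0.6}
    - {"delta_pos": [-0.048, -0.034, 0], "turn": [0, 0, 0], "fingers": 0.6}
    - {"delta_pos": [-0.048, -0.034, 0], "turn": [0, 0, 0], "fingers": 0.6}
    - {"delta_pos": [-0.046, -0.033, 0], "turn": [0, 0, 0], "fingers": 0.6}

```text
time_s: 2.35
position: [0.5586, 0.0428, 0.2498]
tcp_rot: [0.727, 3.056, 0.0]
wrist_force: [0.3, 0.5, -0.2]
gripper_width: 0.601
grip_force: 0.0
```

Call:
send_rows:
  series:
    - {"delta_pos": [0, 0, 0], "turn": [0, 0, -0.18], "fingers": 0.6}
    - {"delta_pos": [0, 0, 0], "turn": [0, 0, -0.18], "fingers": 0.6}
    - {"delta_pos": [0, 0, 0], "turn": [0, 0, 0], "fingers": 0.6}

```text
time_s: 2.72
position: [0.5578, 0.0446, 0.2496]
tcp_rot: [0.17, 3.137, 0.0]
wrist_force: [-0.0, 0.5, 0.3]
gripper_width: 0.6
grip_force: 0.0
```

```bash
python3 - <<'E'
from bench import status,get_image,silhouettes
import cv2,numpy as np
from h import *
s=status.observe();p=get_image("wrist");print(s["time_s"],s["position"],s["tcp_rot"],s["joint_positions"],s["wrist_force"])
print(np.round(R.from_rotvec(s["tcp_rot"]).as_matrix(),3))
for r in silhouettes("nut",p)[:2]+silhouettes("nut_grip",p)[:2]:
    c,sz,an=cv2.minAreaRect(np.argwhere(r["region"])[:,::-1].astype(np.float32));print(r["confidence"],r["box"],c,sz,an)
im=p["image"].copy()
b=np.array([.5586,.0448])
for z in(.164,.128):
    u=projw(p,s["position"],s["tcp_rot"],[*b,z]);print(u);cv2.circle(im,tuple(int(q) for q in u),3,(255,0,255),-1)
cv2.imwrite("pics/w1.png",im)
E
```

```text
2.725 [0.55782549 0.04462363 0.24963241] [1.69996113e-01 3.13693303e+00 1.59069789e-04] [-3.82584002e-02  3.62856468e-01  1.67572270e+00  1.12436015e-04
  1.10295509e+00 -1.50082770e+00] [-0.04918634  0.54385305  0.31954655]
[[-0.994  0.108  0.   ]
 [ 0.108  0.994  0.   ]
 [-0.     0.    -1.   ]]
0.96 [296.1, 165.5, 349.7, 231.2] (324.482666015625, 197.69085693359375) (65.45230102539062, 52.270084381103516) 66.57130432128906
0.98 [295.4, 165.0, 345.0, 234.6] (324.0828857421875, 197.6400909423828) (64.91592407226562, 51.11642837524414) 65.0952377319336
(np.float64(318.13690248214874), np.float64(204.24194260656648))
(np.float64(318.1848448720917), np.float64(193.05011083577372))
```

View pics/w1.png

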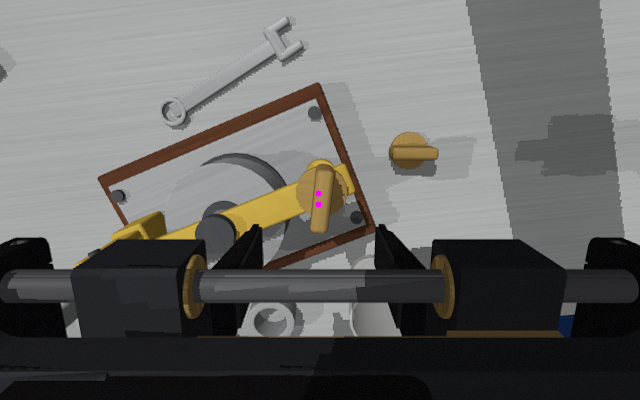

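The wing runs from about (325,168) to (319,232) px, some 4 px from the predicted point and tilted about 6°.

```bash
python3 - <<'E'
from bench import status,get_image
import cv2,numpy as np
from h import *
s=status.observe();p=get_image("wrist")
a=[rayw(p,s["position"],s["tcp_rot"],u,v,.164) for u,v in((325,168),(319,232))]
print(a,np.mean(a,0),np.degrees(np.arctan2(*(a[0]-a[1])[1::-1])))
M=R.from_rotvec(s["tcp_rot"]).as_matrix();print(M.T@(np.mean(a,0)-s["position"]))
print([rayw(p,s["position"],s["tcp_rot"],u,v,.03)[:2] for u,v in((319,84),(99,178),(375,228))])
cv2.imwrite("pics/w2.png",cv2.resize(p["image"][140:260,60:400],None,fx=2.3,fy=2.3,interpolation=2))
E
```

```text
[array([0.53190003, 0.05311141, 0.164     ]), array([0.58044799, 0.0433794 , 0.164     ])] [0.55617401 0.04824541 0.164     ] 168.6646202722236
[0.00195758 0.00307852 0.08569144]
[array([0.46507816, 0.05621401]), array([ 0.53782153, -0.19918282]), array([0.63037842, 0.10327006])]
```

View pics/w2.png

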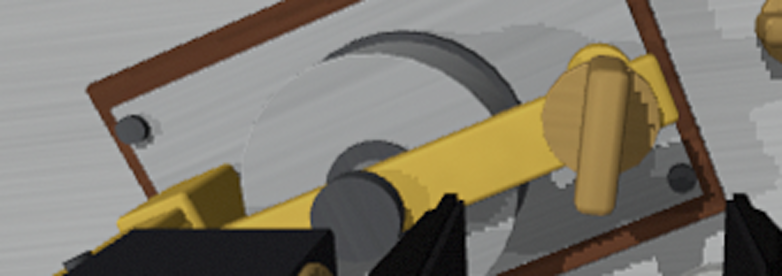

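Call:
send_rows:
  series:
    - {"delta_pos": [0.002, 0.003, 0.03], "turn": [0, 0, 0.087], "fingers": 0.6}
    - {"delta_pos": [0, 0, 0.045], "turn": [0, 0, 0], "fingers": 0.6}
    - {"delta_pos": [0, 0, 0.041], "turn": [0, 0, 0], "fingers": 0.6}
    - {"delta_pos": [0, 0, 0], "turn": [0, 0, 0], "fingers": 0.1}
    - {"delta_pos": [0, 0, 0], "turn": [0, 0, 0], "fingers": 0.0}
  grip_force: 40

```text
time_s: 3.55
position: [0.5569, 0.0481, 0.135]
tcp_rot: [0.305, 3.125, 0.0]
wrist_force: [-0.1, -0.6, 1.1]
gripper_width: 0.446
grip_force: 0.0
```

Call:
send_rows:
  series:
    - {"delta_pos": [0, 0, 0], "turn": [0, 0, 0], "fingers": 0.0}
    - {"delta_pos": [0, 0, 0], "turn": [0, 0, 0], "fingers": 0.0}

```text
time_s: 3.8
position: [0.5566, 0.048, 0.1348]
tcp_rot: [0.304, 3.125, 0.0]
wrist_force: [-0.6, -0.3, -0.4]
gripper_width: 0.235
grip_force: 0.0
```

Call:
send_rows:
  series:
    - {"delta_pos": [0, 0, 0], "turn": [0, 0, 0], "fingers": 0.0}
    - {"delta_pos": [0, 0, 0], "turn": [0, 0, 0], "fingers": 0.0}
    - {"delta_pos": [0, 0, 0], "turn": [0, 0, 0.1], "fingers": 0.0}
    - {"delta_pos": [0, 0, 0], "turn": [0, 0, 0.1], "fingers": 0.0}

```text
time_s: 4.3
position: [0.5564, 0.048, 0.134]
tcp_rot: [0.619, 3.079, 0.0]
wrist_force: [0.3, 0.6, 2.5]
gripper_width: 0.144
grip_force: 40.0
```

Call:
send_rows:
  series:
    - {"delta_pos": [0, 0, 0], "turn": [0, 0, 0.18], "fingers": 0.0}
    - {"delta_pos": [0, 0, 0], "turn": [0, 0, 0.18], "fingers": 0.0}
    - {"delta_pos": [0, 0, 0], "turn": [0, 0, 0.18], "fingers": 0.0}
    - {"delta_pos": [0, 0, 0], "turn": [0, 0, 0.18], "fingers": 0.0}
    - {"delta_pos": [0, 0, 0], "turn": [0, 0, 0.18], "fingers": 0.0}

```text
time_s: 4.92
position: [0.5579, 0.0492, 0.1344]
tcp_rot: [1.899, 2.499, 0.007]
wrist_force: [9.1, 10.1, 0.8]
gripper_width: 0.144
grip_force: 40.0
```

Call:
send_rows:
  series:
    - {"delta_pos": [0, 0, 0], "turn": [0, 0, 0.18], "fingers": 0.0}
    - {"delta_pos": [0, 0, 0], "turn": [0, 0, 0.18], "fingers": 0.0}
    - {"delta_pos": [0, 0, 0], "turn": [0, 0, 0.18], "fingers": 0.0}
    - {"delta_pos": [0, 0, 0], "turn": [0, 0, 0.18], "fingers": 0.0}
    - {"delta_pos": [0, 0, 0], "turn": [0, 0, 0.18], "fingers": 0.0}

```text
time_s: 5.55
position: [0.5599, 0.0488, 0.1345]
tcp_rot: [2.796, 1.425, 0.013]
wrist_force: [18.1, 5.8, -5.2]
gripper_width: 0.144
grip_force: 40.0
```

Call:
send_rows:
  series:
    - {"delta_pos": [0, 0, 0], "turn": [0, 0, 0.18], "fingers": 0.0}
    - {"delta_pos": [0, 0, 0], "turn": [0, 0, 0.18], "fingers": 0.0}
    - {"delta_pos": [0, 0, 0], "turn": [0, 0, 0.18], "fingers": 0.0}
    - {"delta_pos": [0, 0, 0], "turn": [0, 0, 0], "fingers": 0.0}

```text
time_s: 6.05
position: [0.5606, 0.0478, 0.1345]
tcp_rot: [3.075, 0.631, 0.016]
wrist_force: [20.2, -1.5, -7.2]
gripper_width: 0.147
grip_force: 39.9
```

Call:
send_rows:
  series:
    - {"delta_pos": [0, 0, 0], "turn": [0, 0, 0], "fingers": 0.5}
    - {"delta_pos": [0, 0, 0], "turn": [0, 0, 0], "fingers": 0.5}
    - {"delta_pos": [0, 0, -0.03], "turn": [0, 0, 0], "fingers": 0.5}
    - {"delta_pos": [0, 0, -0.05], "turn": [0, 0, 0.063], "fingers": 0.5}
    - {"delta_pos": [0, 0, -0.03], "turn": [0, 0, 0.063], "fingers": 0}

```text
time_s: 6.68
position: [0.5561, 0.0481, 0.2458]
tcp_rot: [-3.111, -0.438, -0.002]
wrist_force: [0.7, 0.6, 0.3]
gripper_width: 0.441
grip_force: 0.0
```

```bash
cat >> h.py <<'E'
C=np.array([.5862,-.0492]);TH=np.radians(16)
def tobed(X):
    d=np.array(X[:2])-C;c,s=np.cos(TH),np.sin(TH);return np.array([c*d[0]+s*d[1],-s*d[0]+c*d[1],X[2]])
def toworld(B):
    c,s=np.cos(TH),np.sin(TH);return np.array([C[0]+c*B[0]-s*B[1],C[1]+s*B[0]+c*B[1],B[2]])
E
python3 - <<'E'
from bench import status,get_image,silhouettes
import cv2,numpy as np
from h import *
s=status.observe();p=get_image("wrist");M=R.from_rotvec(s["tcp_rot"]).as_matrix()
print(s["position"],tobed(s["position"]),np.round(M,3),s["joint_positions"],s["wrist_force"])
im=p["image"].copy()
for P in((0,.1,.128),(0,-.1,.26),(0,-.1,.21),(0,-.1,.135)):
    u=projw(p,s["position"],s["tcp_rot"],toworld(P));print(u);cv2.circle(im,tuple(int(q) for q in u),3,(255,0,255),-1)
for r in silhouettes("lever_grip",p)[:2]: print(r["confidence"],r["box"])
cv2.imwrite("pics/w3.png",im)
E
```

```text
[0.55611195 0.0481438  0.24577101] [-0.0020909   0.10186626  0.24577101] [[ 0.961  0.276  0.001]
 [ 0.276 -0.961  0.   ]
 [ 0.001  0.    -1.   ]] [-3.21151208e-02  3.63893474e-01  1.68521461e+00  3.13092698e-04
  1.09104477e+00  1.25866571e+00] [0.72540234 0.637008   0.27377485]
(np.float64(321.26342914898464), np.float64(188.83284643723127))
(np.float64(746.8883256412771), np.float64(250.2644315402415))
(np.float64(650.8346427206626), np.float64(218.5259380618165))
(np.float64(567.1230170880052), np.float64(190.86556311912648))
0.61 [550.4, 174.2, 639.0, 227.2]
0.57 [267.0, 0.0, 358.6, 56.9]
```

View pics/w3.png

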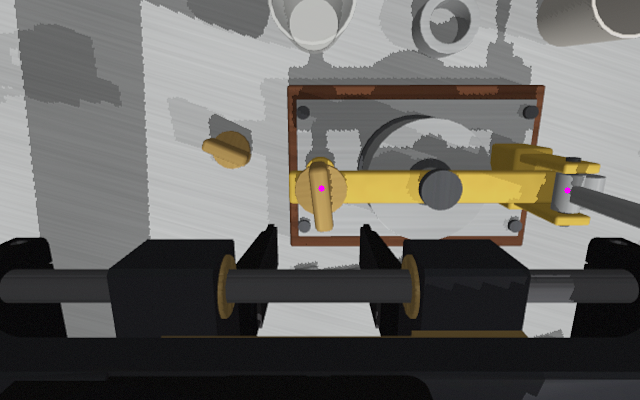

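The overlay dots at (321,189) and (567,191) px fall on the nut and the lever pivot, so the bed pose is good. Now I go to the lever with the fingers closed.

Call:
send_rows:
  series:
    - {"delta_pos": [0.002, 0.04, 0.003], "turn": [0, 0, 0], "fingers": 0}
    - {"delta_pos": [0, 0.04, 0.004], "turn": [0, 0, 0], "fingers": 0}
    - {"delta_pos": [0, 0.04, 0.004], "turn": [0, 0, 0], "fingers": 0}
    - {"delta_pos": [0, 0.032, 0], "turn": [0, 0, 0], "fingers": 0}
    - {"delta_pos": [0, 0, 0], "turn": [0, 0, 0], "fingers": 0}

```text
time_s: 7.4
position: [0.6001, -0.099, 0.2311]
tcp_rot: [-3.11, -0.439, 0.003]
wrist_force: [-0.4, -0.2, 0.8]
gripper_width: 0.004
grip_force: 0.0
```

Call:
send_rows:
  series:
    - {"delta_pos": [0, 0.017, 0], "turn": [0, 0, 0], "fingers": 0}
    - {"delta_pos": [0, 0.017, 0], "turn": [0, 0, 0], "fingers": 0}
    - {"delta_pos": [0, 0.01, 0.0], "turn": [0, 0, 0], "fingers": 0}
    - {"delta_pos": [0, 0.007, 0.0006], "turn": [0, 0, 0], "fingers": 0}

```text
time_s: 7.9
position: [0.6147, -0.1469, 0.2321]
tcp_rot: [-3.11, -0.441, -0.0]
wrist_force: [1.1, 0.9, 1.1]
gripper_width: 0.004
grip_force: 0.8
```

Call:
send_rows:
  series:
    - {"delta_pos": [0, 0.0098, 0.0], "turn": [0, 0, 0], "fingers": 0}
    - {"delta_pos": [0, 0.0097, 0.0022], "turn": [0, 0, 0], "fingers": 0}

```text
time_s: 8.15
position: [0.62, -0.1656, 0.2298]
tcp_rot: [-3.11, -0.442, 0.0]
wrist_force: [-0.6, 2.2, 1.4]
gripper_width: 0.006
grip_force: 0.8
```

Call:
send_rows:
  series:
    - {"delta_pos": [0, 0.0093, 0.0037], "turn": [0, 0, 0], "fingers": 0}

```text
time_s: 8.28
position: [0.6228, -0.1748, 0.2261]
tcp_rot: [3.11, 0.441, 0.001]
wrist_force: [-0.1, 0.4, 2.8]
gripper_width: 0.008
grip_force: 0.9
```

Call:
send_rows:
  series:
    - {"delta_pos": [0, 0.0089, 0.0046], "turn": [0, 0, 0], "fingers": 0}

```text
time_s: 8.4
position: [0.6253, -0.1834, 0.2214]
tcp_rot: [3.11, 0.441, 0.001]
wrist_force: [0.1, 1.8, 1.3]
gripper_width: 0.0
grip_force: 0.9
```

Call:
send_rows:
  series:
    - {"delta_pos": [0, 0.0084, 0.0055], "turn": [0, 0, 0], "fingers": 0}

```text
time_s: 8.52
position: [0.6276, -0.1914, 0.2157]
tcp_rot: [3.11, 0.441, 0.001]
wrist_force: [-0.7, 0.5, 1.3]
gripper_width: 0.007
grip_force: 0.9
```

Call:
send_rows:
  series:
    - {"delta_pos": [0, 0.0077, 0.0063], "turn": [0, 0, 0], "fingers": 0}

```text
time_s: 8.65
position: [0.6297, -0.1988, 0.2093]
tcp_rot: [3.11, 0.441, 0.0]
wrist_force: [0.1, 1.0, 2.1]
gripper_width: 0.006
grip_force: 0.8
```

Call:
send_rows:
  series:
    - {"delta_pos": [0, 0.0072, 0.0071], "turn": [0, 0, 0], "fingers": 0}

```text
time_s: 8.78
position: [0.6316, -0.2056, 0.2021]
tcp_rot: [3.11, 0.441, 0.0]
wrist_force: [0.8, 0.0, 1.5]
gripper_width: 0.005
grip_force: 0.8
```

Call:
send_rows:
  series:
    - {"delta_pos": [0, 0.0064, 0.0077], "turn": [0, 0, 0], "fingers": 0}

```text
time_s: 8.9
position: [0.6334, -0.2117, 0.1944]
tcp_rot: [3.11, 0.441, 0.0]
wrist_force: [0.1, -0.2, 1.6]
gripper_width: 0.005
grip_force: 0.8
```

Call:
send_rows:
  series:
    - {"delta_pos": [0, 0.0055, 0.0083], "turn": [0, 0, 0], "fingers": 0}

```text
time_s: 9.02
position: [0.6349, -0.2169, 0.186]
tcp_rot: [-3.11, -0.441, 0.0]
wrist_force: [1.1, -1.4, 1.1]
gripper_width: 0.004
grip_force: 0.7
```

Call:
send_rows:
  series:
    - {"delta_pos": [0, 0.0048, 0.0089], "turn": [0, 0, 0], "fingers": 0}

```text
time_s: 9.15
position: [0.6362, -0.2215, 0.1771]
tcp_rot: [3.11, 0.441, 0.0]
wrist_force: [1.5, -0.2, 1.4]
gripper_width: 0.003
grip_force: 0.7
```

```bash
python3 - <<'E'
from bench import get_image,status
import cv2
from h import *
print(tobed(status.observe()["position"]))
a=get_image("scene")
cv2.imwrite("pics/c.png",cv2.resize(a["image"][100:300,190:400],None,fx=2.8,fy=2.8,interpolation=2))
E
```

```text
[ 0.00059084 -0.17940092  0.17709536]
```

View pics/c.png

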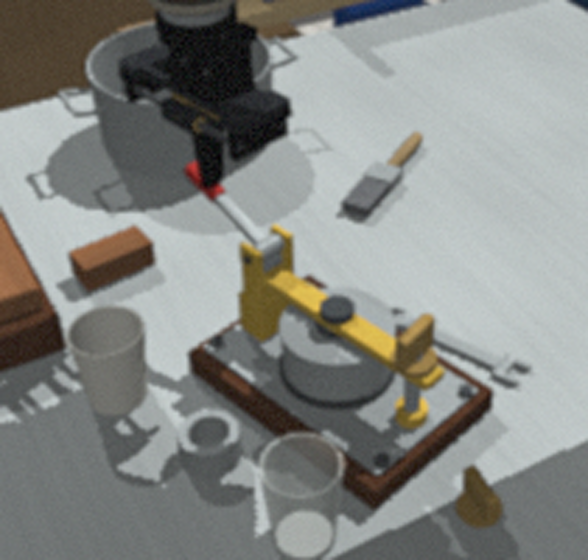

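Call:
send_rows:
  series:
    - {"delta_pos": [0, -0.0239, -0.032], "turn": [0, 0, 0], "fingers": 0}
    - {"delta_pos": [0, -0.0343, -0.0201], "turn": [0, 0, 0], "fingers": 0}
    - {"delta_pos": [0, -0.0395, -0.0052], "turn": [0, 0, 0], "fingers": 0}
    - {"delta_pos": [0, -0.04, -0.01], "turn": [0, 0, 0], "fingers": 0.5}
    - {"delta_pos": [0, -0.06, 0], "turn": [0, 0, 0], "fingers": 0.5}

```text
time_s: 9.82
position: [0.5809, -0.0305, 0.2453]
tcp_rot: [3.111, 0.439, 0.001]
wrist_force: [0.6, 0.8, -0.8]
gripper_width: 0.158
grip_force: 0.0
```

Call:
send_rows:
  series:
    - {"delta_pos": [0, -0.06, 0], "turn": [0, 0, 0], "fingers": 0.5}
    - {"delta_pos": [0, -0.021, 0], "turn": [0, 0, 0], "fingers": 0.5}
    - {"delta_pos": [0, 0, 0], "turn": [0, 0, -0.126], "fingers": 0.5}
    - {"delta_pos": [0, 0, 0], "turn": [0, 0, 0], "fingers": 0.5}

```text
time_s: 10.32
position: [0.5588, 0.0464, 0.2449]
tcp_rot: [-3.077, -0.635, 0.0]
wrist_force: [0.4, -0.5, 0.2]
gripper_width: 0.491
grip_force: 0.0
```

```bash
python3 - <<'E'
from bench import status,get_image
import cv2
from h import *
s=status.observe();p=get_image("wrist");M=R.from_rotvec(s["tcp_rot"]).as_matrix()
print(s["time_s"],tobed(s["position"]),s["position"],"to nut (tool)",M.T@(toworld((0,.1,.134))-s["position"]),s["joint_positions"][5],np.degrees(np.arctan2(M[1,0],M[0,0])))
im=p["image"].copy()
for x in(-.025,.025):
    X=toworld((0,.1,.164));X[:2]+=x*M[:2,0]
    u=projw(p,s["position"],s["tcp_rot"],X);cv2.circle(im,tuple(int(q) for q in u),1,(255,0,255),-1)
cv2.imwrite("pics/d.png",cv2.resize(im[130:260,200:420],None,fx=3,fy=3))
E
```

```text
10.325 [-3.24618988e-05  9.94592724e-02  2.44866732e-01] [0.5587541  0.04639744 0.24486673] to nut (tool) [ 0.00012118 -0.00052786  0.11086673] 1.1286341557960948 23.333301519177954
```

View pics/d.png

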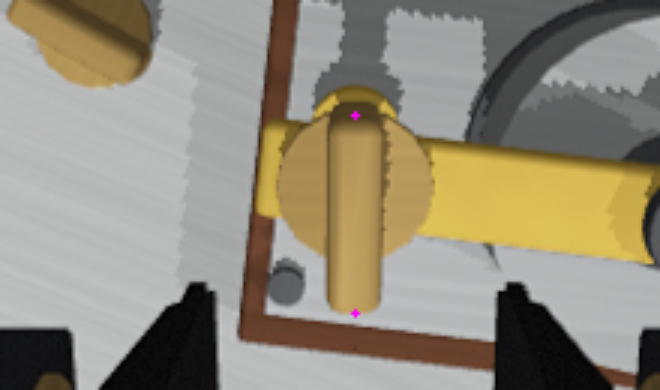

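The wing lies along the dots at (355,115) and (355,313), so I'm centred and aligned. Now I regrip and turn.

Call:
send_rows:
  series:
    - {"delta_pos": [0, 0, 0.04], "turn": [0, 0, 0], "fingers": 0.5}
    - {"delta_pos": [0, 0, 0.04], "turn": [0, 0, 0], "fingers": 0.4}
    - {"delta_pos": [0, 0, 0.03], "turn": [0, 0, 0], "fingers": 0.0}
    - {"delta_pos": [0, 0, 0], "turn": [0, 0, 0], "fingers": 0.0}
    - {"delta_pos": [0, 0, 0], "turn": [0, 0, 0], "fingers": 0.0}

```text
time_s: 11.0
position: [0.5589, 0.0466, 0.1358]
tcp_rot: [-3.076, -0.633, -0.001]
wrist_force: [-4.0, 14.5, -9.4]
gripper_width: 0.142
grip_force: 40.4
```

Call:
send_rows:
  series:
    - {"delta_pos": [0, 0, 0], "turn": [0, 0, 0], "fingers": 0.0}
    - {"delta_pos": [0, 0, 0], "turn": [0, 0, 0], "fingers": 0.0}
    - {"delta_pos": [0, 0, 0], "turn": [0, 0, 0.16], "fingers": 0.0}
    - {"delta_pos": [0, 0, 0], "turn": [0, 0, 0.18], "fingers": 0.0}

```text
time_s: 11.5
position: [0.5588, 0.0468, 0.1358]
tcp_rot: [3.14, 0.099, 0.002]
wrist_force: [-0.1, 3.4, -2.6]
gripper_width: 0.146
grip_force: 40.0
```

Call:
send_rows:
  series:
    - {"delta_pos": [0, 0, 0], "turn": [0, 0, 0.18], "fingers": 0.0}
    - {"delta_pos": [0, 0, 0], "turn": [0, 0, 0.18], "fingers": 0.0}
    - {"delta_pos": [0, 0, 0], "turn": [0, 0, 0.18], "fingers": 0.0}
    - {"delta_pos": [0, 0, 0], "turn": [0, 0, 0.18], "fingers": 0.0}
    - {"delta_pos": [0, 0, 0], "turn": [0, 0, 0.18], "fingers": 0.0}

```text
time_s: 12.12
position: [0.5588, 0.0468, 0.1357]
tcp_rot: [-2.87, 1.277, -0.001]
wrist_force: [-0.6, 4.6, -3.9]
gripper_width: 0.149
grip_force: 40.0
```

Call:
send_rows:
  series:
    - {"delta_pos": [0, 0, 0], "turn": [0, 0, 0.09], "fingers": 0.0}
    - {"delta_pos": [0, 0, 0], "turn": [0, 0, 0], "fingers": 0.0}

```text
time_s: 12.38
position: [0.5587, 0.0468, 0.1357]
tcp_rot: [-2.813, 1.397, -0.001]
wrist_force: [-2.0, 3.9, -0.8]
gripper_width: 0.145
grip_force: 40.0
```

Call:
send_rows:
  series:
    - {"delta_pos": [0, 0, 0], "turn": [0, 0, 0], "fingers": 0.5}
    - {"delta_pos": [0, 0, 0], "turn": [0, 0, 0], "fingers": 0.5}
    - {"delta_pos": [0, 0, -0.03], "turn": [0, 0, 0], "fingers": 0.5}
    - {"delta_pos": [0, 0, -0.05], "turn": [0, 0, -0.12], "fingers": 0.5}
    - {"delta_pos": [0, 0, -0.029], "turn": [0, 0, -0.18], "fingers": 0}

```text
time_s: 13.0
position: [0.5591, 0.0463, 0.2465]
tcp_rot: [-2.993, 0.953, -0.004]
wrist_force: [-0.5, 0.3, -0.1]
gripper_width: 0.439
grip_force: 0.0
```

Call:
send_rows:
  series:
    - {"delta_pos": [0, 0, 0], "turn": [0, 0, -0.18], "fingers": 0}
    - {"delta_pos": [0, 0, 0], "turn": [0, 0, -0.18], "fingers": 0}
    - {"delta_pos": [0, 0, 0], "turn": [0, 0, -0.18], "fingers": 0}
    - {"delta_pos": [0, 0, 0], "turn": [0, 0, -0.18], "fingers": 0}
    - {"delta_pos": [0, 0, 0], "turn": [0, 0, -0.18], "fingers": 0}

```text
time_s: 13.62
position: [0.5587, 0.0463, 0.2442]
tcp_rot: [3.109, 0.445, 0.001]
wrist_force: [-0.2, 0.6, 0.1]
gripper_width: 0.007
grip_force: 0.0
```

Call:
send_rows:
  series:
    - {"delta_pos": [0, 0.04, 0.003], "turn": [0, 0, 0], "fingers": 0}
    - {"delta_pos": [0, 0.04, 0.004], "turn": [0, 0, 0], "fingers": 0}
    - {"delta_pos": [0, 0.04, 0.003], "turn": [0, 0, 0], "fingers": 0}
    - {"delta_pos": [0, 0.03, 0], "turn": [0, 0, 0], "fingers": 0}
    - {"delta_pos": [0, 0.015, 0], "turn": [0, 0, 0], "fingers": 0}

```text
time_s: 14.25
position: [0.6041, -0.1136, 0.2339]
tcp_rot: [3.111, 0.434, 0.0]
wrist_force: [-0.1, -0.0, 0.0]
gripper_width: 0.006
grip_force: 0.0
```

Call:
send_rows:
  series:
    - {"delta_pos": [0, 0.016, 0], "turn": [0, 0, 0], "fingers": 0}
    - {"delta_pos": [0, 0.01, 0], "turn": [0, 0, 0], "fingers": 0}
    - {"delta_pos": [0, 0.01, 0.0006], "turn": [0, 0, 0], "fingers": 0}
    - {"delta_pos": [0, 0, 0], "turn": [0, 0, 0], "fingers": 0}

```text
time_s: 14.75
position: [0.6138, -0.1469, 0.2333]
tcp_rot: [-3.111, -0.435, -0.0]
wrist_force: [0.3, 0.2, 0.5]
gripper_width: 0.002
grip_force: 0.5
```

```bash
python3 - <<'E'
from bench import status
from h import *
s=status.observe();M=R.from_rotvec(s["tcp_rot"]).as_matrix()
print(tobed(s["position"]),np.degrees(np.arctan2(M[1,0],M[0,0])),s["wrist_force"])
E
```

```text
[-0.00034429 -0.10150231  0.23334201] 15.906883040129154 [0.29914557 0.23505749 0.49624908]
```

Call:
send_rows:
  series:
    - {"delta_pos": [0, 0.0098, 0.0008], "turn": [0, 0, 0], "fingers": 0}
    - {"delta_pos": [0, 0.0097, 0.0028], "turn": [0, 0, 0], "fingers": 0}

```text
time_s: 15.0
position: [0.6194, -0.1658, 0.2299]
tcp_rot: [3.111, 0.436, 0.001]
wrist_force: [-0.2, 0.5, 1.9]
gripper_width: 0.002
grip_force: 0.9
```

Call:
send_rows:
  series:
    - {"delta_pos": [0, 0.0093, 0.0037], "turn": [0, 0, 0], "fingers": 0}

```text
time_s: 15.12
position: [0.622, -0.1751, 0.2261]
tcp_rot: [3.111, 0.435, 0.001]
wrist_force: [0.6, 1.0, 2.4]
gripper_width: 0.002
grip_force: 0.9
```

Call:
send_rows:
  series:
    - {"delta_pos": [0, 0.0089, 0.0046], "turn": [0, 0, 0], "fingers": 0}

```text
time_s: 15.25
position: [0.6243, -0.1837, 0.2213]
tcp_rot: [3.111, 0.435, 0.001]
wrist_force: [0.0, 0.6, 2.5]
gripper_width: 0.003
grip_force: 0.9
```

Call:
send_rows:
  series:
    - {"delta_pos": [0, 0.0042, 0.0028], "turn": [0, 0, 0], "fingers": 0}

```text
time_s: 15.38
position: [0.6253, -0.1877, 0.2182]
tcp_rot: [-3.111, -0.434, 0.0]
wrist_force: [-0.9, 0.7, 2.1]
gripper_width: 0.006
grip_force: 0.8
```

Call:
send_rows:
  series:
    - {"delta_pos": [0, 0.0042, 0.0028], "turn": [0, 0, 0], "fingers": 0}

```text
time_s: 15.5
position: [0.6264, -0.1913, 0.2157]
tcp_rot: [-3.111, -0.435, 0.0]
wrist_force: [-0.6, 0.9, 0.9]
gripper_width: 0.004
grip_force: 0.8
```

Call:
send_rows:
  series:
    - {"delta_pos": [0, 0.0039, 0.0031], "turn": [0, 0, 0], "fingers": 0}

```text
time_s: 15.62
position: [0.6275, -0.195, 0.2127]
tcp_rot: [3.111, 0.435, 0.0]
wrist_force: [0.3, -0.1, 2.1]
gripper_width: 0.005
grip_force: 0.8
```

Call:
send_rows:
  series:
    - {"delta_pos": [0, 0.0038, 0.0032], "turn": [0, 0, 0], "fingers": 0}

```text
time_s: 15.75
position: [0.6286, -0.1986, 0.2095]
tcp_rot: [3.111, 0.435, 0.0]
wrist_force: [0.2, -0.2, 2.2]
gripper_width: 0.006
grip_force: 0.8
```

Call:
send_rows:
  series:
    - {"delta_pos": [0, 0.0036, 0.0035], "turn": [0, 0, 0], "fingers": 0}

```text
time_s: 15.88
position: [0.6296, -0.2021, 0.206]
tcp_rot: [3.111, 0.435, 0.0]
wrist_force: [-0.1, -0.2, 1.8]
gripper_width: 0.002
grip_force: 0.8
```

Call:
send_rows:
  series:
    - {"delta_pos": [0, 0.0036, 0.0036], "turn": [0, 0, 0], "fingers": 0}

```text
time_s: 16.0
position: [0.6306, -0.2056, 0.2024]
tcp_rot: [3.111, 0.435, 0.0]
wrist_force: [-1.6, 0.5, 2.5]
gripper_width: 0.003
grip_force: 1.2
```

Call:
send_rows:
  series:
    - {"delta_pos": [0, 0.0032, 0.0038], "turn": [0, 0, 0], "fingers": 0}

```text
time_s: 16.12
position: [0.6315, -0.2087, 0.1987]
tcp_rot: [3.111, 0.435, 0.001]
wrist_force: [-0.0, -0.4, 3.8]
gripper_width: 0.007
grip_force: 1.7
```

Call:
send_rows:
  series:
    - {"delta_pos": [0, 0.0032, 0.0039], "turn": [0, 0, 0], "fingers": 0}

```text
time_s: 16.25
position: [0.6324, -0.2119, 0.1949]
tcp_rot: [3.111, 0.435, 0.001]
wrist_force: [0.7, -0.3, 5.9]
gripper_width: 0.008
grip_force: 2.1
```

Resistance starts at about 0.87 rad. That is usable, but a further 0.2 rad on the nut would centre it, so I go back and regrip.

Call:
send_rows:
  series:
    - {"delta_pos": [0, -0.0136, -0.0148], "turn": [0, 0, 0], "fingers": 0}
    - {"delta_pos": [0, -0.0343, -0.0201], "turn": [0, 0, 0], "fingers": 0}
    - {"delta_pos": [0, -0.0395, -0.0052], "turn": [0, 0, 0], "fingers": 0}
    - {"delta_pos": [0, -0.04, -0.01], "turn": [0, 0, 0], "fingers": 0.5}
    - {"delta_pos": [0, -0.06, 0], "turn": [0, 0, 0], "fingers": 0.5}

```text
time_s: 16.88
position: [0.5803, -0.0299, 0.2462]
tcp_rot: [3.111, 0.433, 0.002]
wrist_force: [1.1, 1.0, -0.4]
gripper_width: 0.16
grip_force: 0.0
```

Call:
send_rows:
  series:
    - {"delta_pos": [0, -0.06, 0], "turn": [0, 0, 0], "fingers": 0.5}
    - {"delta_pos": [0, -0.021, 0], "turn": [0, 0, -0.14], "fingers": 0.5}
    - {"delta_pos": [0, 0, 0], "turn": [0, 0, -0.18], "fingers": 0.5}
    - {"delta_pos": [0, 0, 0], "turn": [0, 0, -0.18], "fingers": 0.5}
    - {"delta_pos": [0, 0, 0], "turn": [0, 0, -0.18], "fingers": 0.5}

```text
time_s: 17.5
position: [0.5579, 0.0475, 0.2457]
tcp_rot: [-2.783, -1.457, -0.0]
wrist_force: [0.8, 1.0, 0.0]
gripper_width: 0.498
grip_force: 0.0
```

Call:
send_rows:
  series:
    - {"delta_pos": [0, 0, 0], "turn": [0, 0, -0.18], "fingers": 0.5}
    - {"delta_pos": [0, 0, 0], "turn": [0, 0, -0.18], "fingers": 0.5}
    - {"delta_pos": [0, 0, 0], "turn": [0, 0, -0.18], "fingers": 0.5}
    - {"delta_pos": [0, 0, 0], "turn": [0, 0, -0.18], "fingers": 0.5}
    - {"delta_pos": [0, 0, 0], "turn": [0, 0, -0.18], "fingers": 0.5}

```text
time_s: 18.12
position: [0.558, 0.0473, 0.2456]
tcp_rot: [-1.873, -2.522, -0.0]
wrist_force: [0.3, 0.5, 0.3]
gripper_width: 0.499
grip_force: 0.0
```

Call:
send_rows:
  series:
    - {"delta_pos": [0, 0, 0], "turn": [0, 0, -0.18], "fingers": 0.5}
    - {"delta_pos": [0, 0, 0], "turn": [0, 0, -0.18], "fingers": 0.5}
    - {"delta_pos": [0, 0, 0], "turn": [0, 0, 0], "fingers": 0.5}

```text
time_s: 18.5
position: [0.5581, 0.0472, 0.2455]
tcp_rot: [1.401, 2.812, 0.0]
wrist_force: [0.5, -1.1, 0.5]
gripper_width: 0.5
grip_force: 0.0
```

```bash
python3 - <<'E'
from bench import status,get_image
import cv2
from h import *
s=status.observe();p=get_image("wrist");M=R.from_rotvec(s["tcp_rot"]).as_matrix()
print(s["time_s"],"to nut (tool)",M.T@(toworld((0,.1,.134))-s["position"]),s["joint_positions"][5],np.degrees(np.arctan2(M[1,0],M[0,0])))
im=p["image"].copy()
for x in(-.025,.025):
    X=toworld((0,.1,.164));X[:2]+=x*M[:2,0]
    u=projw(p,s["position"],s["tcp_rot"],X);cv2.circle(im,tuple(int(q) for q in u),1,(255,0,255),-1)
cv2.imwrite("pics/e.png",cv2.resize(im[130:260,200:420],None,fx=3,fy=3))
E
```

```text
18.5 to nut (tool) [-0.00055183  0.00021707  0.11152549] -0.6799580591471446 127.02837687243152
```

View pics/e.png

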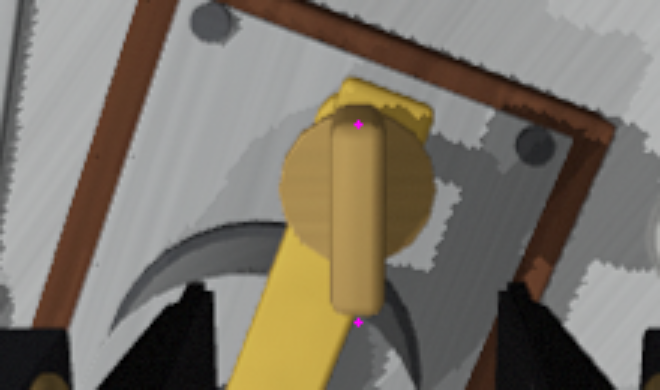

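The wing lies along the dots again, from (358,118) to (358,315). I grip and add 0.2 rad.

Call:
send_rows:
  series:
    - {"delta_pos": [0, 0, 0.04], "turn": [0, 0, 0], "fingers": 0.5}
    - {"delta_pos": [0, 0, 0.04], "turn": [0, 0, 0], "fingers": 0.4}
    - {"delta_pos": [0, 0, 0.03], "turn": [0, 0, 0], "fingers": 0.0}
    - {"delta_pos": [0, 0, 0], "turn": [0, 0, 0], "fingers": 0.0}
    - {"delta_pos": [0, 0, 0], "turn": [0, 0, 0], "fingers": 0.0}

```text
time_s: 19.18
position: [0.559, 0.0467, 0.1361]
tcp_rot: [1.402, 2.81, 0.001]
wrist_force: [-2.9, -3.2, -4.8]
gripper_width: 0.145
grip_force: 40.2
```

Call:
send_rows:
  series:
    - {"delta_pos": [0, 0, 0], "turn": [0, 0, 0], "fingers": 0.0}
    - {"delta_pos": [0, 0, 0], "turn": [0, 0, 0], "fingers": 0.0}
    - {"delta_pos": [0, 0, 0], "turn": [0, 0, 0.1], "fingers": 0.0}
    - {"delta_pos": [0, 0, 0], "turn": [0, 0, 0.1], "fingers": 0.0}
    - {"delta_pos": [0, 0, 0], "turn": [0, 0, 0], "fingers": 0.0}

```text
time_s: 19.8
position: [0.5589, 0.0467, 0.1357]
tcp_rot: [1.673, 2.658, 0.001]
wrist_force: [-0.3, -0.6, 2.4]
gripper_width: 0.145
grip_force: 40.0
```

Call:
send_rows:
  series:
    - {"delta_pos": [0, 0, 0], "turn": [0, 0, 0], "fingers": 0.5}
    - {"delta_pos": [0, 0, 0], "turn": [0, 0, 0], "fingers": 0.5}
    - {"delta_pos": [0, 0, -0.03], "turn": [0, 0, 0], "fingers": 0.5}
    - {"delta_pos": [0, 0, -0.05], "turn": [0, 0, 0.174], "fingers": 0.5}
    - {"delta_pos": [0, 0, -0.029], "turn": [0, 0, 0.174], "fingers": 0}

```text
time_s: 20.42
position: [0.5589, 0.0466, 0.2461]
tcp_rot: [2.113, 2.322, 0.002]
wrist_force: [-0.5, 0.1, -0.2]
gripper_width: 0.435
grip_force: 0.0
```

Call:
send_rows:
  series:
    - {"delta_pos": [0, 0, 0], "turn": [0, 0, 0.174], "fingers": 0}
    - {"delta_pos": [0, 0, 0], "turn": [0, 0, 0.174], "fingers": 0}
    - {"delta_pos": [0, 0, 0], "turn": [0, 0, 0.174], "fingers": 0}
    - {"delta_pos": [0, 0, 0], "turn": [0, 0, 0.174], "fingers": 0}
    - {"delta_pos": [0, 0, 0], "turn": [0, 0, 0.174], "fingers": 0}

```text
time_s: 21.05
position: [0.5586, 0.0466, 0.2438]
tcp_rot: [-2.897, -1.216, 0.0]
wrist_force: [0.8, 0.2, -0.1]
gripper_width: 0.005
grip_force: 0.0
```

Call:
send_rows:
  series:
    - {"delta_pos": [0, 0, 0], "turn": [0, 0, 0.174], "fingers": 0}
    - {"delta_pos": [0, 0, 0], "turn": [0, 0, 0.174], "fingers": 0}
    - {"delta_pos": [0, 0, 0], "turn": [0, 0, 0.174], "fingers": 0}
    - {"delta_pos": [0, 0, 0], "turn": [0, 0, 0], "fingers": 0}

```text
time_s: 21.55
position: [0.5586, 0.0466, 0.2438]
tcp_rot: [-3.111, -0.438, 0.0]
wrist_force: [-1.6, 0.1, 0.4]
gripper_width: 0.005
grip_force: 0.0
```

Call:
send_rows:
  series:
    - {"delta_pos": [0, 0.04, 0.003], "turn": [0, 0, 0], "fingers": 0}
    - {"delta_pos": [0, 0.04, 0.004], "turn": [0, 0, 0], "fingers": 0}
    - {"delta_pos": [0, 0.04, 0.003], "turn": [0, 0, 0], "fingers": 0}
    - {"delta_pos": [0, 0.03, 0], "turn": [0, 0, 0], "fingers": 0}
    - {"delta_pos": [0, 0.015, 0], "turn": [0, 0, 0], "fingers": 0}

```text
time_s: 22.18
position: [0.604, -0.1134, 0.2336]
tcp_rot: [-3.111, -0.439, 0.0]
wrist_force: [0.2, 0.4, -0.2]
gripper_width: 0.0
grip_force: 0.0
```

Call:
send_rows:
  series:
    - {"delta_pos": [0, 0.016, 0], "turn": [0, 0, 0], "fingers": 0}
    - {"delta_pos": [0, 0.01, 0], "turn": [0, 0, 0], "fingers": 0}
    - {"delta_pos": [0, 0.01, 0.0006], "turn": [0, 0, 0], "fingers": 0}
    - {"delta_pos": [0, 0, 0], "turn": [0, 0, 0], "fingers": 0}

```text
time_s: 22.68
position: [0.6139, -0.1469, 0.2332]
tcp_rot: [-3.111, -0.435, -0.0]
wrist_force: [0.3, -0.1, 0.8]
gripper_width: 0.003
grip_force: 0.5
```

```bash
python3 - <<'E'
from bench import status
from h import *
s=status.observe();M=R.from_rotvec(s["tcp_rot"]).as_matrix()
print(tobed(s["position"]),np.degrees(np.arctan2(M[1,0],M[0,0])),s["wrist_force"])
E
```

```text
[-0.00033486 -0.10153149  0.23324106] 15.918483707603336 [ 0.34720851 -0.08192916  0.83809537]
```

Same starting point as before; now the real push, slow through the onset.

Call:
send_rows:
  series:
    - {"delta_pos": [0, 0.0098, 0.0008], "turn": [0, 0, 0], "fingers": 0}
    - {"delta_pos": [0, 0.0097, 0.0028], "turn": [0, 0, 0], "fingers": 0}
    - {"delta_pos": [0, 0.0093, 0.0037], "turn": [0, 0, 0], "fingers": 0}
    - {"delta_pos": [0, 0.0089, 0.0046], "turn": [0, 0, 0], "fingers": 0}

```text
time_s: 23.18
position: [0.6243, -0.1837, 0.2212]
tcp_rot: [3.111, 0.435, 0.001]
wrist_force: [-0.4, 1.8, 2.5]
gripper_width: 0.003
grip_force: 0.9
```

Call:
send_rows:
  series:
    - {"delta_pos": [0, 0.0084, 0.0055], "turn": [0, 0, 0], "fingers": 0}

```text
time_s: 23.3
position: [0.6266, -0.1918, 0.2156]
tcp_rot: [3.111, 0.435, 0.0]
wrist_force: [-1.0, 1.6, 2.1]
gripper_width: 0.004
grip_force: 0.9
```

Call:
send_rows:
  series:
    - {"delta_pos": [0, 0.0039, 0.0031], "turn": [0, 0, 0], "fingers": 0}

```text
time_s: 23.42
position: [0.6275, -0.1954, 0.2122]
tcp_rot: [-3.111, -0.434, 0.001]
wrist_force: [-0.3, 0.0, 1.6]
gripper_width: 0.007
grip_force: 0.8
```

Call:
send_rows:
  series:
    - {"delta_pos": [0, 0.0038, 0.0032], "turn": [0, 0, 0], "fingers": 0}

```text
time_s: 23.55
position: [0.6285, -0.1987, 0.2094]
tcp_rot: [-3.111, -0.435, 0.0]
wrist_force: [-0.3, 0.5, 1.7]
gripper_width: 0.004
grip_force: 0.8
```

Call:
send_rows:
  series:
    - {"delta_pos": [0, 0.0036, 0.0035], "turn": [0, 0, 0], "fingers": 0}

```text
time_s: 23.68
position: [0.6295, -0.2021, 0.206]
tcp_rot: [3.111, 0.435, 0.0]
wrist_force: [-1.1, 1.3, 3.6]
gripper_width: 0.005
grip_force: 1.3
```

Call:
send_rows:
  series:
    - {"delta_pos": [0, 0.0036, 0.0036], "turn": [0, 0, 0], "fingers": 0}

```text
time_s: 23.8
position: [0.6306, -0.2056, 0.2026]
tcp_rot: [3.111, 0.435, 0.001]
wrist_force: [-0.6, -0.4, 5.0]
gripper_width: 0.007
grip_force: 1.9
```

Call:
send_rows:
  series:
    - {"delta_pos": [0, 0.0032, 0.0038], "turn": [0, 0, 0], "fingers": 0}

```text
time_s: 23.92
position: [0.6316, -0.2087, 0.1989]
tcp_rot: [3.111, 0.435, 0.001]
wrist_force: [-0.9, 0.1, 5.8]
gripper_width: 0.005
grip_force: 2.4
```

Call:
send_rows:
  series:
    - {"delta_pos": [0, 0.0032, 0.0039], "turn": [0, 0, 0], "fingers": 0}

```text
time_s: 24.05
position: [0.6325, -0.2119, 0.1952]
tcp_rot: [3.111, 0.435, 0.001]
wrist_force: [-1.4, -0.5, 5.7]
gripper_width: 0.005
grip_force: 2.7
```

Call:
send_rows:
  series:
    - {"delta_pos": [0, 0.0055, 0.0083], "turn": [0, 0, 0], "fingers": 0}
    - {"delta_pos": [0, 0.0048, 0.0089], "turn": [0, 0, 0], "fingers": 0}
    - {"delta_pos": [0, 0.0038, 0.0092], "turn": [0, 0, 0], "fingers": 0}

```text
time_s: 24.42
position: [0.6366, -0.2258, 0.1687]
tcp_rot: [3.11, 0.435, 0.002]
wrist_force: [1.7, -1.1, 4.2]
gripper_width: 0.004
grip_force: 1.7
```

Call:
send_rows:
  series:
    - {"delta_pos": [0, 0.0028, 0.0096], "turn": [0, 0, 0], "fingers": 0}
    - {"delta_pos": [0, 0.0019, 0.0098], "turn": [0, 0, 0], "fingers": 0}

```text
time_s: 24.68
position: [0.6372, -0.2295, 0.1481]
tcp_rot: [-3.111, -0.435, 0.001]
wrist_force: [0.5, 0.1, -0.1]
gripper_width: 0.001
grip_force: 0.1
```

Call:
send_rows:
  series:
    - {"delta_pos": [0, 0.001, 0.007], "turn": [0, 0, 0], "fingers": 0}
    - {"delta_pos": [0, 0, 0], "turn": [0, 0, 0], "fingers": 0}

```text
time_s: 24.92
position: [0.6374, -0.2303, 0.1412]
tcp_rot: [-3.11, -0.435, 0.002]
wrist_force: [-0.7, 0.2, 0.8]
gripper_width: 0.002
grip_force: 0.0
```

Call:
send_rows:
  series:
    - {"delta_pos": [0, 0, 0.002], "turn": [0, 0, 0], "fingers": 0}
    - {"delta_pos": [0, 0, 0], "turn": [0, 0, 0], "fingers": 0}

```text
time_s: 25.18
position: [0.6377, -0.2305, 0.1403]
tcp_rot: [3.111, 0.435, 0.001]
wrist_force: [1.2, -0.1, -0.3]
gripper_width: 0.005
grip_force: 0.3
```

Call:
send_rows:
  series:
    - {"delta_pos": [0, 0, -0.03], "turn": [0, 0, 0], "fingers": 0}
    - {"delta_pos": [0, 0, -0.06], "turn": [0, 0, 0], "fingers": 0}
    - {"delta_pos": [0, 0, -0.06], "turn": [0, 0, 0], "fingers": 0}
    - {"delta_pos": [0, 0, 0], "turn": [0, 0, 0], "fingers": 0}

```text
time_s: 25.68
position: [0.6388, -0.231, 0.2954]
tcp_rot: [3.107, 0.435, 0.012]
wrist_force: [-0.2, -0.7, -0.4]
gripper_width: 0.004
grip_force: 0.0
```

```bash
python3 - <<'E'
from bench import get_image
import cv2
a=get_image("scene")
cv2.imwrite("pics/f.png",cv2.resize(a["image"][100:300,190:400],None,fx=2.8,fy=2.8,interpolation=2))
E
```

```text
(no output)
```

View pics/f.png

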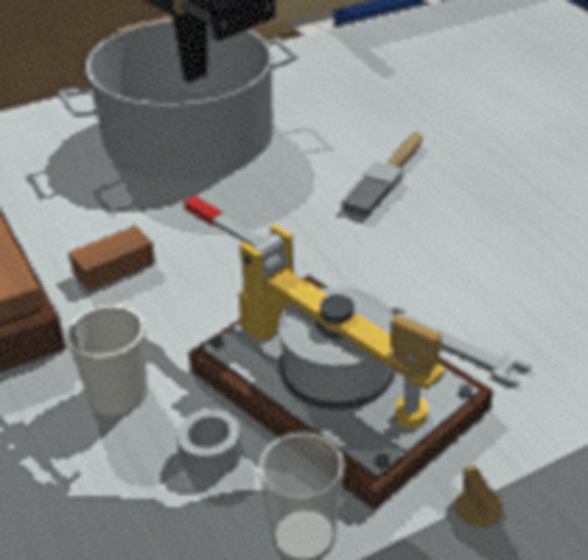

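The lever is down, with its grip at (203,210), and it stays level with the arm clear; nothing around it has moved.

```bash
python3 -c "
from bench import finish_job
print(finish_job())"
```

```text
the job is handed in; nothing more can be done
None
```

The job is handed in: I tightened the nut to about 4.5 rad, resistance began at about 0.82 rad (half-way is 0.8), and the lever stays fully shut with nothing around it visibly moved; I couldn't read the clamp force directly, and no verdict came back.

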